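Load a door knob into the sprung drilling fixture and hold it down

ROBOT

A 7-joint arm with a two-finger parallel gripper is mounted at the origin on the work surface. World frame = base frame: x ahead of the robot, y to its left, z up, the work surface at z = 0. Lengths are in m, angles in rad, forces in N, time in s.
With the tool pointing down it reaches from about 0.4 to 0.9 m from the base axis. Payload 5.5 kg.
Tool frame: the origin (TCP) lies between the finger pads; the fingertips stand 8 mm ahead of it and the grasp point (between the pads) lies 11 mm behind it; z points along the fingers, y is the line along which they close (so a half turn about z gives the same grasp; the last joint's range is limited). The gripper opens to 85 mm and grips with 20 to 120 N. Pads are 22 mm wide; open, the fingers measure 114 mm over their backs; the gripper's body (76 mm by 85 mm) begins 54 mm behind the grasp point. The pads swing forward as they close: fully open they stand 13 mm farther back than shut.
Start: joints at [-0.996, 0.501, -0.427, 1.55, 0.221, 1.138, -0.21], TCP at [0.199, 0.619, 0.239] pointing down, gripper open.
Joint ranges: [-2.88, 2.88], [-0.31, 2.03], [-1.54, 1.56], [0.2, 2.42], [-1.41, 4.55], [0.19, 2.02], [-2.57, 2.57]. Speed limits (rad/s): [2.57, 2.57, 3.14, 3.14, 3.14, 3.14, 3.14].

INTERFACE

Orientations are given as a rotation vector (axis times angle).
In Python, from rig import read_state, imaging, manip gives the robot as it stands.
- The arm moves only by the tool servo_tool, never from a script. Its argument "deltas" is a list of rows, each a list of 5 numbers: the opening, from 0 (shut) to 1 (fully open), then the shift along the world's x, y, z in units of 30 mm (1.0 is 30 mm), then the turn about the world's z in units of 5 degrees (1.0 is 5 degrees). A call has exactly 10 rows; each row shifts and turns the commanded pose from where the row before left it; what a row does not reach is not made up. A row lasts 1/12 s, in which the tool goes at most 41.7 mm and 7.16 degrees, less where a joint would pass 70% of its speed; a pose out of reach is approached as far as the arm can. A call is refused whole if a number of a shift passes 1 or a number of a turn 1, either way. A call with a gripper value outside its range is refused whole. The fingers move at their own pace and stop on an object; "newtons" is the grip in N (left out, the last holds). Time passes only in rows, so rows that do not move let the fingers close, or fill a call up. It gives the time, the measured TCP pose, the force, the opening and the grip force at its end, in the units of the state.
- read_state(): the state, without advancing time (a new reading comes with each control period).
- imaging.snapshot(name): name is "scene" or "side" or "wrist"; returns (picture, depth): 384x512x3 uint8, red, green, blue; 384x512 float32, m along the optical axis (not along the pixel's ray), 0 where there is no reading.
- imaging.calibration(name): a dict with "fx", "fy", "cx", "cy" (pixels), "camera_from_world" (4x4, takes a point from world to camera coordinates). Camera axes: x right, y down, z forward; pixel columns grow to the right and rows downward; lengths in m; the calibration is good to about 2 mm. A picture is of the moment at which its call begins: read the wrist's pose just before it. calibration takes no time and is no camera call; for the wrist camera it gives the pose at the moment of the call.
- manip.finish_job(): hands the job in; it is judged then, once.
The state is a dict: "time_s": time; "qpos": joint angles; "dq": joint speeds; "joint_torque": joint torques, N m; "position": TCP position; "tool_rot": TCP orientation; "contact_force": force on the tool from outside, world axes, zero at the start; "moment": the same for the moment, N m; "opening": finger opening in m; "grip_force": force on a finger pad.
Only numpy, scipy, OpenCV 4.12 (cv2) and the standard library are available. Lean on these libraries where they do the work, as an engineer would, in place of code of your own. Each camera call takes 0.05 s, during which the arm holds its last target. There are 200 camera calls.

TASK

The locksmith is about to drill the brass door knob. Lift the blue dust cap off the sprung fixture and park it, open end down, fully home over the wooden post, and let go of it; then take the brass knob by its neck, set it upright with its ball in the red sprung ring, and press it down until the top of the red ring is level with the top of the aluminium collar around it. Finish like that, still holding the knob down; leave the other knobs, the padlock, the oil can and the screwdriver where they are.

Things in the scene. Friction and masses are not known exactly. Their poses are not given: they have to be found in the camera images.
- fixture: fixed drilling fixture: dark steel disc 110 mm across and 10 mm thick, on it an upright aluminium collar (tube) 66 mm outside, 56 mm inside, its top 58 mm above the table. The red sprung ring moves up and down in the collar. Origin: centre of the underside, on the table; z up
- ring (a joint): travel of the red sprung ring, in m: 0 = up at rest (its top 16 mm above the collar's top), grows as it is pressed down; 0.016 = level with the collar's top; the stop is at 0.024. Spring: about 5 N to start it, 13 N at 0.016, 17 N at 0.024; the knob's own weight does not move it; it springs back up when let go
- ring_top (a point): centre of the red ring's top face (ring 54 mm outside, 44 mm hole), 74 mm above the table at rest; moves down with the ring. A knob standing centred and upright in the ring has its origin about 7 mm below this point
- cap: blue plastic dust cap, a hollow cup with the open end down: 80 mm outside, 74 mm inside, 72 mm tall, 68 mm deep inside, with a black round grip on top, 22 mm across, from 72 to 102 mm above the origin. Origin: centre of the open rim; z up towards the grip. 0.12 kg. At the start it covers the ring and collar, its rim standing on the fixture's steel disc
- post: fixed parking post: dark steel disc 104 mm across and 10 mm thick with an upright light-wood post 64 mm across on it, its tapered top (44 mm across) 60 mm above the table. Origin: centre of the underside, on the table; z up. A parked cap stands with its rim on the disc, 10 mm above this origin, the post inside it
- rack: fixed wooden rack 90 x 270 x 20 mm (x, y, z) with three round hollows 51 mm across, 12 mm deep, in a row along its y axis, 88 mm apart; a knob stands in each, in any order. Origin: centre of the underside. The knobs' feet are 8 mm above the table
- brass_knob: door knob, bright yellow brass: ball 50 mm across (centre 19 mm above the origin), standing on a flat face 32 mm across, neck up. Collar 28 mm across from 38 to 46 mm height, then a straight round neck 20 mm across from 46 to 88 mm (top end). Origin: centre of the flat face; z up along the neck. About 0.24 kg, loose in a hollow of the rack
- steel_knob: door knob, silver grey steel: ball 50 mm across (centre 19 mm above the origin), standing on a flat face 32 mm across, neck up. Collar 28 mm across from 38 to 46 mm height, then a straight round neck 20 mm across from 46 to 88 mm (top end). Origin: centre of the flat face; z up along the neck. About 0.24 kg, loose in a hollow of the rack; to be left alone
- black_knob: door knob, black: ball 50 mm across (centre 19 mm above the origin), standing on a flat face 32 mm across, neck up. Collar 28 mm across from 38 to 46 mm height, then a straight round neck 20 mm across from 46 to 88 mm (top end). Origin: centre of the flat face; z up along the neck. About 0.24 kg, loose in a hollow of the rack; to be left alone
- padlock: brass padlock lying flat, body 45 x 45 x 20 mm with a steel shackle, 0.2 kg, loose; origin: under its middle, on the table; to be left alone
- oil_can: upright can with a green band, 56 mm across, 150 mm tall, loose; origin: centre of its underside; to be left alone
- screwdriver: orange-handled screwdriver lying flat, loose; to be left alone
There are look-alikes about, which are no part of the job. What is meant by the brass_knob is not green, and is the larger of those in its own colour.

How it is judged:
On the way, in this order (a step that is already met when the one before it is completed fails the run):
1. the dust cap is parked on the post, rim down on its disc, and let go (horizontal distance between cap and post below 0.009 m and z of cap in the frame of post below 0.014 m and angle between cap's own z axis and vertical below 0.08 rad and contact force between the fingers and cap below 0.3 N), for 0.2 s.
2. the brass knob is lifted out of the rack by the fingers (height (world z) of brass_knob above 0.03 m and contact force between the fingers and brass_knob above 1 N), for 0.1 s.
At the end, for the whole second after the job is handed in: Fingers hold the resting brass knob (over 3 N), upright within 0.12 rad, in the ring (within 5 mm of centre, origin 4 mm or more below its top), ring travel 12.5 to 20 mm (16 is level). Cap on the post, let go: within 9 mm of its axis, rim under 4 mm above the disc, tilt under 0.08 rad (all of step 1 and value of joint ring between 0.0125 and 0.02 m and horizontal distance between brass_knob and ring_top below 0.005 m and z of brass_knob in the frame of ring_top below -0.004 m and angle between brass_knob's own z axis and vertical below 0.12 rad and contact force between the fingers and brass_knob above 3 N and linear speed of brass_knob below 0.02 m/s); the arm keeps its last pose, push and grip.
It fails at once if the steel knob is displaced by more than 3 cm (distance of steel_knob from where it was at the start of the episode above 0.03 m).
It fails at once if the black knob is displaced by more than 3 cm (distance of black_knob from where it was at the start of the episode above 0.03 m).
It fails at once if the padlock is displaced by more than 3 cm (distance of padlock from where it was at the start of the episode above 0.03 m).
It fails at once if the oil can is displaced by more than 3 cm (distance of oil_can from where it was at the start of the episode above 0.03 m).
It fails at once if the screwdriver is displaced by more than 3 cm (distance of screwdriver from where it was at the start of the episode above 0.03 m).
It also fails if it takes over 61 s, if anything falls off the work surface, if the arm or the gripper's body presses on something with over 40 N, if the wrist force passes 120 N, or if a joint passes its speed limit or range.

## Working session

There is one attempt and no reset: what is moved stays moved. The work goes in short steps, Python scripts to look and compute and a tool call to move; the robot and the scene stay as the last step left them, time stands still between calls to the robot, and variables do not carry over. Pictures are saved under pics/ and viewed, at most 10 in all, crops included, and the job is handed in when it is done.

Besides the shell and the picture viewer there is one more tool, called after "Request:" by a JSON object that holds its "method" and its "body", one argument or row to a line. servo_tool: Moves the arm, as the interface text tells. Its arguments: {"type":"object","properties":{"deltas":{"type":"array","items":{"type":"array","items":{"type":"number"}}},"newtons":{"type":"number"}},"required":["deltas"]}

```bash
mkdir -p pics; cat > h.py <<'E'
import numpy as np, cv2
from rig import read_state, imaging, manip
def snap(n):
    c=imaging.calibration(n); p,d=imaging.snapshot(n); return p,d,c
def cloud(d,c):
    v,u=np.mgrid[:d.shape[0],:d.shape[1]]
    P=np.stack([(u-c['cx'])/c['fx']*d,(v-c['cy'])/c['fy']*d,d,np.ones_like(d)],-1)
    return (P@np.linalg.inv(c['camera_from_world']).T)[...,:3]
def save(n,p): cv2.imwrite('pics/'+n,p[...,::-1])
E
python3 - <<'E'
from h import *
for n in('scene','side'):
    p,d,c=snap(n); save(n+'1.png',p); np.savez(n+'1.npz',p=p,d=d,X=cloud(d,c)); print(n,np.linalg.inv(c['camera_from_world'])[:3,3])
s=read_state(); print(s['time_s'],s['position'],s['tool_rot'],s['opening'])
E
```

```text
scene [1.02917964 0.48817259 1.01124863]
side [ 1.15045881 -1.02472456  1.01591183]
0.1 [0.19923977 0.61805007 0.23835718] [-4.87639976e-01 -3.10318835e+00  2.76736240e-03] 0.08529721265116763
```

View pics/scene1.png

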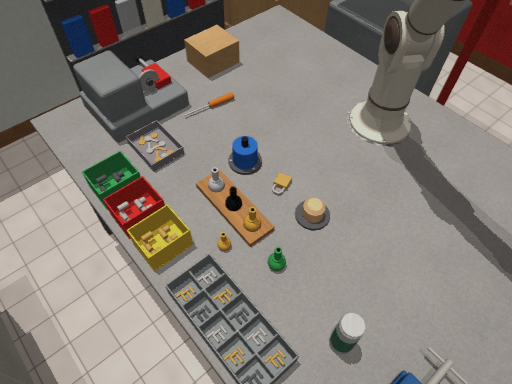

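View pics/side1.png

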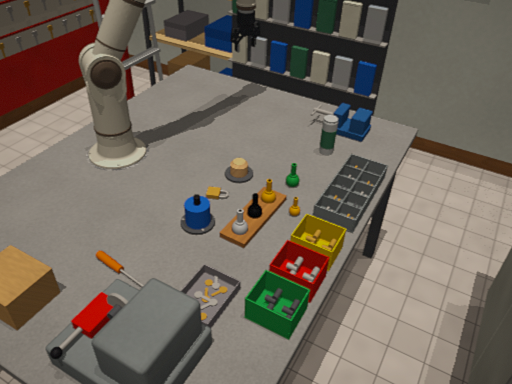

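Scene view: the cap is at (244,153), the post at (314,212), and the rack runs from (215,180) to (252,220). There are two yellow knobs. One stands in the rack at (252,218) and is larger; the other is a small one outside the rack at (224,241). The green knob is at (277,260). The one in the rack fits the description, being yellow and the larger of the two. I'll measure and confirm it in a crop.

```bash
python3 - <<'E'
from h import *
def circ(P): # algebraic circle fit
    A=np.c_[2*P[:,:2],np.ones(len(P))]; s=np.linalg.lstsq(A,(P[:,:2]**2).sum(1),rcond=None)[0]
    return s[:2].round(4),np.sqrt(s[2]+s[:2]@s[:2]).round(4)
R={'scene':dict(cap=(225,130,265,175),post=(294,192,334,232),brass=(240,202,265,235),small=(214,228,234,252)),
   'side':dict(cap=(178,190,218,235),post=(222,152,256,184),brass=(258,175,280,206),small=(285,190,303,218))}
for n in R:
    f=np.load(n+'1.npz'); p,X=f['p'],f['X']; h=cv2.cvtColor(p,cv2.COLOR_RGB2HSV)
    for k,(a,b,c,e) in R[n].items():
        x=X[b:e,a:c].reshape(-1,3); q=h[b:e,a:c].reshape(-1,3)
        if k=='cap': m=(q[:,0]>100)&(q[:,0]<130)&(q[:,1]>150)&(x[:,2]>.02); bands=[(.02,.074),(.078,.086),(.09,.106),(.107,.125)]
        elif k=='post': m=(q[:,1]>50)&(x[:,2]>.012); bands=[(.012,.045),(.055,.066)]
        else: m=(q[:,1]>150)&(q[:,0]>12)&(q[:,0]<32); bands=[(.012,.045),(.055,.085),(.085,.11)]
        for lo,hi in bands:
            mm=(x[:,2]>lo)&(x[:,2]<hi)&(m if not(k=='cap' and lo>.08) else True)
            if mm.sum()>5: print(n,k,lo,hi,mm.sum(),'mean',x[mm].mean(0).round(4),'circ',*circ(x[mm]), 'zmax',x[mm][:,2].max().round(4))
p=np.load('scene1.npz')['p'][160:270,185:305]
save('crop1.png',cv2.resize(p,None,fx=5,fy=5,interpolation=cv2.INTER_CUBIC))
E
```

```text
scene cap 0.02 0.074 263 mean [ 0.5101 -0.1378  0.0475] circ [ 0.4906 -0.1623] 0.0386 zmax 0.0737
scene cap 0.078 0.086 294 mean [ 0.4945 -0.1567  0.0813] circ [ 0.4915 -0.1607] 0.0287 zmax 0.0857
scene cap 0.09 0.106 22 mean [ 0.4961 -0.1571  0.0986] circ [ 0.4914 -0.1616] 0.0093 zmax 0.1045
scene cap 0.107 0.125 33 mean [ 0.4907 -0.1622  0.1107] circ [ 0.4902 -0.1618] 0.0084 zmax 0.1148
scene post 0.012 0.045 131 mean [0.489  0.1389 0.0288] circ [0.4653 0.1223] 0.0348 zmax 0.0447
scene post 0.055 0.066 206 mean [0.4711 0.1258 0.059 ] circ [0.4707 0.1258] 0.0181 zmax 0.0633
scene brass 0.012 0.045 176 mean [0.6364 0.0454 0.0327] circ [0.6246 0.0269] 0.0355 zmax 0.045
scene brass 0.055 0.085 44 mean [0.6373 0.0463 0.0686] circ [0.6327 0.0405] 0.0104 zmax 0.0844
scene brass 0.085 0.11 44 mean [0.6352 0.0431 0.094 ] circ [0.6339 0.0425] 0.0079 zmax 0.0994
scene small 0.012 0.045 115 mean [0.737  0.0453 0.0269] circ [0.7344 0.0414] 0.0123 zmax 0.0446
scene small 0.055 0.085 24 mean [0.7342 0.0409 0.0653] circ [0.7336 0.0396] 0.0048 zmax 0.0709
side cap 0.02 0.074 307 mean [ 0.5086 -0.19
[... 294 characters left out ...]
03] circ [ 0.4889 -0.1663] 0.0087 zmax 0.1163
side post 0.012 0.045 131 mean [0.4784 0.1012 0.029 ] circ [0.468  0.1191] 0.029 zmax 0.0449
side post 0.055 0.066 87 mean [0.4687 0.1174 0.0584] circ [0.4687 0.1178] 0.0178 zmax 0.0637
side brass 0.012 0.045 286 mean [0.6372 0.0323 0.0243] circ [0.6291 0.0455] 0.0342 zmax 0.0449
side brass 0.055 0.085 42 mean [0.6354 0.0316 0.0688] circ [0.6347 0.0334] 0.0067 zmax 0.0845
side brass 0.085 0.11 24 mean [0.6333 0.0366 0.0928] circ [0.6324 0.0377] 0.0079 zmax 0.0968
side small 0.012 0.045 92 mean [0.7331 0.0281 0.0254] circ [0.7142 0.0552] 0.0375 zmax 0.0449
side small 0.055 0.085 18 mean [0.7335 0.032  0.0633] circ [0.7323 0.033 ] 0.0055 zmax 0.068
```

View pics/crop1.png

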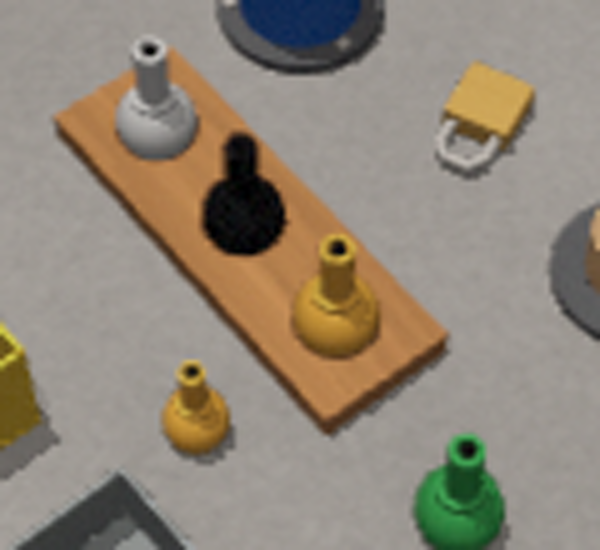

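Crop: the rack's yellow knob (crop 337,300) is clearly larger than the small one (crop 195,415), so it's confirmed as the brass knob. Averaging the two views gives cap (0.490,-0.1645), post (0.470,0.1215) and knob (0.633,0.040). Now moving over the cap.

Request:
{"method": "servo_tool", "body": {
  "deltas": [
    [1,0.7,-1,0,0],
    [1,0.7,-1,0,0],
    [1,0.7,-1,0,0],
    [1,0.7,-1,0,0],
    [1,0.7,-1,0,0],
    [1,0.7,-1,0,0],
    [1,0.7,-1,0,0],
    [1,0.7,-1,0,0],
    [1,0.7,-1,0,0],
    [1,0.7,-1,0,0]
  ],
  "newtons": 40
}}

```text
time_s: 0.93
position: [0.4099, 0.3168, 0.2391]
tool_rot: [-0.488, -3.103, 0.0]
contact_force: [0.4, -0.2, 0.5]
opening: 0.0856
grip_force: 0.0
```

Request:
{"method": "servo_tool", "body": {
  "deltas": [
    [1,0.2,-1,0,0],
    [1,0.2,-1,0,0],
    [1,0.2,-1,0,0],
    [1,0.2,-1,0,0],
    [1,0.2,-1,0,0],
    [1,0.2,-1,0,0],
    [1,0.2,-1,0,0],
    [1,0.2,-1,0,0],
    [1,0.2,-1,0,0],
    [1,0.2,-1,0,0]
  ]
}}

```text
time_s: 1.77
position: [0.4691, 0.0171, 0.2391]
tool_rot: [-0.488, -3.103, 0.0]
contact_force: [0.9, 0.5, -0.6]
opening: 0.0855
grip_force: 0.0
```

Request:
{"method": "servo_tool", "body": {
  "deltas": [
    [1,0.1,-1,0,0],
    [1,0.1,-1,0,0],
    [1,0.1,-1,0,0],
    [1,0.1,-1,0,0],
    [1,0.1,-1,0,0],
    [1,0.1,-1,0,0],
    [1,0.1,-0.05,0,0],
    [1,0,0,0,0],
    [1,0,0,0,0],
    [1,0,0,0,0]
  ]
}}

```text
time_s: 2.6
position: [0.4902, -0.1612, 0.239]
tool_rot: [-0.485, -3.103, -0.001]
contact_force: [-0.7, -0.6, 0.3]
opening: 0.0853
grip_force: 0.0
```

```bash
python3 - <<'E'
from h import *
p,d,c=snap('wrist'); save('w1.png',p); X=cloud(d,c); np.savez('w1.npz',p=p,d=d,X=X)
s=read_state(); print(s['time_s'],s['position'],s['qpos'].__repr__()); print(np.linalg.inv(c['camera_from_world']).round(3))
for lo,hi in((.03,.07),(.079,.085),(.09,.105),(.108,.118)):
    m=(X[...,2]>lo)&(X[...,2]<hi)&(np.hypot(X[...,0]-.49,X[...,1]+.1645)<.06)&(d>0)
    if m.sum()<20: continue
    v,u=np.nonzero(m); (ctr,r)=cv2.minEnclosingCircle(X[m][:,:2].astype(np.float32)); print(lo,m.sum(),X[m].mean(0).round(4),ctr,r,u.mean(),v.mean())
E
```

```text
2.65 [ 0.49022763 -0.16118096  0.2390984 ] array([ 0.23801292,  0.2307129 ,  0.03232451,  1.89671758, -0.0093423 ,
        1.0150825 ,  1.5358764 ])
[[ 0.305  0.917  0.256  0.425]
 [ 0.952 -0.294 -0.082 -0.141]
 [ 0.     0.269 -0.963  0.374]
 [ 0.     0.     0.     1.   ]]
0.03 142 [ 0.4552 -0.1521  0.0507] (0.4656294882297516, -0.15734386444091797) 0.0317285880446434 256.9577464788732 142.38732394366198
0.079 4058 [ 0.487  -0.1635  0.0827] (0.48924732208251953, -0.16420868039131165) 0.04029659926891327 255.70108427796944 178.4682109413504
0.09 63 [ 0.481  -0.161   0.0975] (0.48587965965270996, -0.16306793689727783) 0.010385947301983833 256.1904761904762 175.66666666666666
0.108 413 [ 0.4882 -0.1639  0.1125] (0.48895639181137085, -0.16423939168453217) 0.011086659505963326 255.46973365617433 187.2324455205811
```

View pics/w1.png

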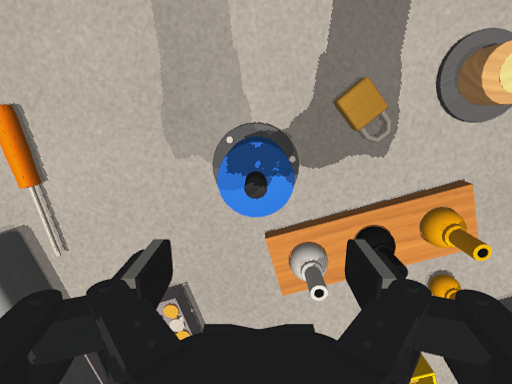

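Wrist view: the cap grip is at pixel (256,187), which puts it at (0.489,-0.164). That agrees with the two-view average. Descending to grip it.

Request:
{"method": "servo_tool", "body": {
  "deltas": [
    [1,-0.04,-0.1,-0.8,0],
    [1,0,0,-0.8,0],
    [1,0,0,-0.8,0],
    [1,0,0,-0.8,0],
    [1,0,0,-0.8,0],
    [1,0,0,-0.6,0],
    [1,0,0,-0.25,0],
    [0,0,0,0,0],
    [0,0,0,0,0],
    [0,0,0,0,0]
  ],
  "newtons": 40
}}

```text
time_s: 3.48
position: [0.4902, -0.1658, 0.0951]
tool_rot: [0.486, 3.102, -0.0]
contact_force: [0.3, -0.1, 0.1]
opening: 0.0515
grip_force: 0.0
```

Request:
{"method": "servo_tool", "body": {
  "deltas": [
    [0,0,0,0,0],
    [0,0,0,0,0],
    [0,0,0,0,0],
    [0,0,0,0,0],
    [0,0,0,0,0],
    [0,0,0,0,0],
    [0,0,0,0,0],
    [0,0,0,0,0],
    [0,0,0,0,0],
    [0,0,0,0,0]
  ]
}}

```text
time_s: 4.32
position: [0.4902, -0.1658, 0.0948]
tool_rot: [0.487, 3.102, 0.0]
contact_force: [-0.4, 2.0, 5.6]
opening: 0.0205
grip_force: 40.5
```

Request:
{"method": "servo_tool", "body": {
  "deltas": [
    [0,0,0,0.4,0],
    [0,0,0,0.8,0],
    [0,0,0,0.8,0],
    [0,0,0,0.8,0],
    [0,0,0,0.7,0],
    [0,0,0.6,0,0],
    [0,-0.1,1,0,0],
    [0,-0.2,1,0,0],
    [0,-0.2,1,0,0],
    [0,-0.1,0.5,0,0]
  ]
}}

```text
time_s: 5.15
position: [0.4696, -0.039, 0.1983]
tool_rot: [-0.482, -3.102, -0.002]
contact_force: [-0.2, 1.3, -1.7]
opening: 0.0207
grip_force: 39.8
```

Request:
{"method": "servo_tool", "body": {
  "deltas": [
    [0,0,0,0,0],
    [0,0,0,0,0],
    [0,0,0,0,0],
    [0,0,0,0,0],
    [0,0,0,0,0],
    [0,0,0,0,0],
    [0,0,0,0,0],
    [0,0,0,0,0],
    [0,0,0,0,0],
    [0,0,0,0,0]
  ]
}}

```text
time_s: 5.98
position: [0.4712, -0.0429, 0.1988]
tool_rot: [-0.488, -3.103, -0.0]
contact_force: [-0.1, 0.4, -1.6]
opening: 0.0208
grip_force: 39.8
```

```bash
python3 - <<'E'
from h import *
p,d,c=snap('wrist'); save('w2.png',p); X=cloud(d,c); s=read_state(); print(s['time_s'],s['position'])
h=cv2.cvtColor(p,cv2.COLOR_RGB2HSV)
m=(X[...,2]>.056)&(X[...,2]<.066)&(np.hypot(X[...,0]-.47,X[...,1]-.1215)<.04)&(d>0)
if m.sum()>20: print('post',m.sum(),X[m].mean(0),cv2.minEnclosingCircle(X[m][:,:2].astype(np.float32)))
m=(h[...,0]>100)&(h[...,0]<130)&(h[...,1]>150)&(d>0)&(np.hypot(X[...,0]-s['position'][0],X[...,1]-s['position'][1])<.06)
for z in (.165,.17,.175,.18,.185,.19):
  k=m&(abs(X[...,2]-z)<.0025)
  if k.sum()>100: print('cap',z,k.sum(),cv2.minEnclosingCircle(X[k][:,:2].astype(np.float32)))
E
```

```text
6.0333 [ 0.47116874 -0.04284146  0.19880837]
post 2408 [0.46638011 0.12122843 0.06000966] ((0.46690911054611206, 0.12207511067390442), 0.02693522535264492)
cap 0.165 116 ((0.44331663846969604, -0.032665930688381195), 0.02835163287818432)
cap 0.17 113 ((0.44181615114212036, -0.036354921758174896), 0.02794390544295311)
cap 0.175 133 ((0.4449046552181244, -0.035742394626140594), 0.030736692249774933)
cap 0.18 154 ((0.4441709518432617, -0.03511965647339821), 0.02978545054793358)
cap 0.185 7313 ((0.4691959321498871, -0.04240069538354874), 0.03987850248813629)
cap 0.19 1752 ((0.46886152029037476, -0.04234589263796806), 0.03939340263605118)
```

View pics/w2.png

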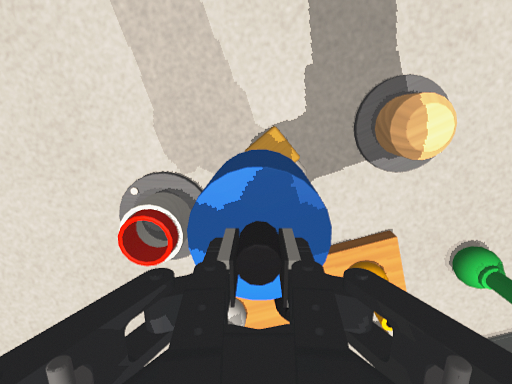

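The wrist view shows the cap held level at (256,230), with the post at (420,125) and the red ring at (150,238). The post is at (0.468,0.1215) and the cap centre at (0.469,-0.042), so the shift is y +0.164.

Request:
{"method": "servo_tool", "body": {
  "deltas": [
    [0,0,0.6,0,0],
    [0,0,0.9,0,0],
    [0,0,0.9,0,0],
    [0,0,0.9,0,0],
    [0,0,0.9,0,0],
    [0,0,0.7,0,0],
    [0,0,0.4,0,0],
    [0,0,0.17,0,0],
    [0,0,0,0,0],
    [0,0,0,0,0]
  ]
}}

```text
time_s: 6.87
position: [0.4712, 0.1205, 0.1987]
tool_rot: [-0.488, -3.103, 0.001]
contact_force: [-0.4, -0.4, -2.1]
opening: 0.0207
grip_force: 39.8
```

Request:
{"method": "servo_tool", "body": {
  "deltas": [
    [0,0,0,-0.3,0],
    [0,0,0,-0.4,0],
    [0,0,0,-0.4,0],
    [0,0,0,-0.4,0],
    [0,0,0,-0.4,0],
    [0,0,0,-0.4,0],
    [0,0,0,-0.4,0],
    [0,0,0,0,0],
    [0,0,0,0,0],
    [0,0,0,0,0]
  ]
}}

```text
time_s: 7.7
position: [0.4715, 0.1206, 0.118]
tool_rot: [0.49, 3.103, -0.0]
contact_force: [0.2, 0.1, -0.7]
opening: 0.0205
grip_force: 39.8
```

Request:
{"method": "servo_tool", "body": {
  "deltas": [
    [0,0,0,-0.2,0],
    [0,0,0,-0.2,0],
    [0,0,0,-0.2,0],
    [0,0,0,-0.15,0],
    [0,0,0,-0.05,0],
    [0,0,0,0,0],
    [0,0,0,0,0],
    [0,0,0,0,0],
    [0,0,0,0,0],
    [0,0,0,0,0]
  ]
}}

```text
time_s: 8.53
position: [0.4713, 0.1218, 0.0946]
tool_rot: [0.487, 3.103, 0.0]
contact_force: [-3.4, 0.6, 9.5]
opening: 0.0207
grip_force: 40.7
```

Contact on the disc at the expected height. Releasing and rising.

Request:
{"method": "servo_tool", "body": {
  "deltas": [
    [0.6,0,0,0,0],
    [0.6,0,0,0,0],
    [0.6,0,0,0,0],
    [0.6,0,0,0,0],
    [0.6,0,0,0.3,0],
    [0.6,0,0,0.8,0],
    [0.6,0,0,0.9,0],
    [0.6,0,0,0.9,0],
    [0.6,0,0,0.9,0],
    [0.6,0,0,0.5,0]
  ]
}}

```text
time_s: 9.37
position: [0.4725, 0.1217, 0.2265]
tool_rot: [0.487, 3.1, 0.003]
contact_force: [0.7, 0.5, 0.0]
opening: 0.051
grip_force: 0.0
```

```bash
python3 - <<'E'
from h import *
p,d,c=snap('wrist'); save('w3.png',p); X=cloud(d,c); s=read_state(); print(s['time_s'],s['position'])
h=cv2.cvtColor(p,cv2.COLOR_RGB2HSV)
m=(h[...,0]>100)&(h[...,0]<130)&(h[...,1]>150)&(d>0)&(X[...,2]>.076)&(X[...,2]<.09)
P=X[m]; print('cap top',m.sum(),P.mean(0),cv2.minEnclosingCircle(P[:,:2].astype(np.float32)))
A=np.c_[P[:,:2],np.ones(len(P))]; print('plane slope',np.linalg.lstsq(A,P[:,2],rcond=None)[0])
E
```

```text
9.4167 [0.47381468 0.12209425 0.22850192]
cap top 4367 [0.4670671  0.12292468 0.08268725] ((0.4690856635570526, 0.12243018299341202), 0.03969934582710266)
plane slope [ 0.00221392 -0.00138498  0.08182345]
```

Cap is parked level at (0.469,0.1224), top at 0.0827. Next, over the brass knob.

Request:
{"method": "servo_tool", "body": {
  "deltas": [
    [0.6,0.5,-0.25,0,0],
    [0.6,0.9,-0.45,0,0],
    [0.6,0.9,-0.45,0,0],
    [0.6,0.9,-0.45,0,0],
    [0.6,0.9,-0.45,0,0],
    [0.6,0.7,-0.4,0,0],
    [0.6,0.4,-0.25,0,0],
    [0.6,0.1,0,0,0],
    [0.6,0,0,0,0],
    [0.6,0,0,0,0]
  ]
}}

```text
time_s: 10.25
position: [0.6292, 0.0413, 0.2225]
tool_rot: [-0.486, -3.102, -0.001]
contact_force: [-0.2, -0.1, 0.1]
opening: 0.0511
grip_force: 0.0
```

```bash
python3 - <<'E'
from h import *
p,d,c=snap('wrist'); save('w4.png',p); X=cloud(d,c); s=read_state(); print(s['time_s'],s['position'])
h=cv2.cvtColor(p,cv2.COLOR_RGB2HSV)
for n,m0 in(('brass',(h[...,0]>12)&(h[...,0]<32)&(h[...,1]>120)),('any',d>0)):
  for lo,hi in((.02,.045),(.056,.075),(.075,.09),(.092,.1)):
    m=m0&(X[...,2]>lo)&(X[...,2]<hi)&(np.hypot(X[...,0]-.633,X[...,1]-.04)<.045)&(d>0)
    if m.sum()>15:
        v,u=np.nonzero(m); print(n,lo,m.sum(),X[m].mean(0).round(4),cv2.minEnclosingCircle(X[m][:,:2].astype(np.float32)),u.mean(),v.mean())
E
```

```text
10.3 [0.62898432 0.04163922 0.22267059]
brass 0.02 2990 [0.6294 0.0412 0.0244] ((0.6330088376998901, 0.039949458092451096), 0.04505714774131775) 258.7197324414716 172.77859531772575
brass 0.056 74 [0.6253 0.0422 0.0654] ((0.6331929564476013, 0.039574943482875824), 0.011667129583656788) 258.4864864864865 177.24324324324326
brass 0.075 61 [0.6246 0.0424 0.0827] ((0.6298319101333618, 0.04078942537307739), 0.009402921423316002) 258.42622950819674 180.34426229508196
brass 0.092 262 [0.6316 0.0402 0.0965] ((0.6322276592254639, 0.039984915405511856), 0.009989212267100811) 258.51908396946567 191.29007633587787
any 0.02 2995 [0.6295 0.0412 0.0243] ((0.6330088376998901, 0.039949458092451096), 0.04505714774131775) 258.73722871452424 172.84006677796327
any 0.056 74 [0.6253 0.0422 0.0654] ((0.6331929564476013, 0.039574943482875824), 0.011667129583656788) 258.4864864864865 177.24324324324326
any 0.075 61 [0.6246 0.0424 0.0827] ((0.6298319101333618, 0.04078942537307739), 0.009402921423316002) 258.42622950819674 180.34426229508196
any 0.092 348 [0.6316 0.0401 0.0966] ((0.6322276592254639, 0.039984915405511856), 0.009989212267100811) 258.4310344827586 191.42816091954023
```

View pics/w4.png

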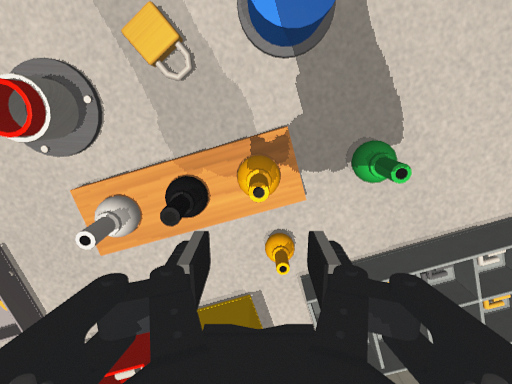

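Wrist view: the brass knob's neck top is at pixel (258,191), i.e. (0.632,0.040), midway between the fingers. The fingers also clear the black knob at (170,214). Descending.

Request:
{"method": "servo_tool", "body": {
  "deltas": [
    [0.6,0.13,-0.05,-0.5,0],
    [0.6,0,0,-0.9,0],
    [0.6,0,0,-0.9,0],
    [0.6,0,0,-0.8,0],
    [0.6,0,0,-0.8,0],
    [0.6,0,0,-0.7,0],
    [0.6,0,0,-0.4,0],
    [0.6,0,0,-0.2,0],
    [0.6,0,0,0,0],
    [0.6,0,0,0,0]
  ],
  "newtons": 70
}}

```text
time_s: 11.13
position: [0.6344, 0.039, 0.0673]
tool_rot: [0.487, 3.103, 0.0]
contact_force: [0.7, -0.1, 0.3]
opening: 0.051
grip_force: 0.0
```

Request:
{"method": "servo_tool", "body": {
  "deltas": [
    [0,0,0,0,0],
    [0,0,0,0,0],
    [0,0,0,0,0],
    [0,0,0,0,0],
    [0,0,0,0,0],
    [0,0,0,0,0],
    [0,0,0,0,0],
    [0,0,0,0,0],
    [0,0,0,0,0],
    [0,0,0,0,0]
  ]
}}

```text
time_s: 11.97
position: [0.6353, 0.039, 0.0684]
tool_rot: [0.487, 3.101, 0.001]
contact_force: [-0.1, -0.2, 6.6]
opening: 0.0183
grip_force: 68.1
```

Request:
{"method": "servo_tool", "body": {
  "deltas": [
    [0,0,0,0.3,0],
    [0,0,0,0.5,0],
    [0,0,0,0.7,0],
    [0,0,0,0.7,0],
    [0,0,0,0.7,0],
    [0,0,0,0.7,0],
    [0,0,0,0.4,0],
    [0,0,0,0,0],
    [0,0,0,0,0],
    [0,0,0,0,0]
  ]
}}

```text
time_s: 12.8
position: [0.6329, 0.0386, 0.1853]
tool_rot: [-0.487, -3.101, 0.001]
contact_force: [-0.4, 0.1, -2.5]
opening: 0.0187
grip_force: 68.4
```

Request:
{"method": "servo_tool", "body": {
  "deltas": [
    [0,-0.3,-0.5,0,0],
    [0,-0.6,-0.9,0,0],
    [0,-0.6,-0.9,0,0],
    [0,-0.6,-0.9,0,0],
    [0,-0.6,-0.9,0,0],
    [0,-0.5,-0.6,0,0],
    [0,-0.3,-0.3,0,0],
    [0,0,0,0,0],
    [0,0,0,0,0],
    [0,0,0,0,0]
  ]
}}

```text
time_s: 13.63
position: [0.5298, -0.1094, 0.1864]
tool_rot: [-0.485, -3.104, -0.002]
contact_force: [0.4, 0.4, -2.3]
opening: 0.0181
grip_force: 68.6
```

```bash
python3 - <<'E'
from h import *
s=read_state(); print(s['time_s'],s['position'],s['grip_force'],s['opening'])
for n in('wrist','scene','side'):
    p,d,c=snap(n); X=cloud(d,c); save('x_%s.png'%n,p)
    h=cv2.cvtColor(p,cv2.COLOR_RGB2HSV)
    red=((h[...,0]<6)|(h[...,0]>174))&(h[...,1]>150)&(d>0)&(np.hypot(X[...,0]-.49,X[...,1]+.1645)<.05)
    al=(d>0)&(abs(X[...,2]-.074)<.004)&red
    if al.sum()>20:
        hull=cv2.convexHull(X[al][:,:2].astype(np.float32)); print(n,'ring',al.sum(),cv2.minEnclosingCircle(hull),cv2.fitEllipse(hull)[0] if len(hull)>5 else '')
    br=(h[...,0]>12)&(h[...,0]<32)&(h[...,1]>120)&(d>0)&(X[...,2]>.1)&(np.hypot(X[...,0]-s['position'][0],X[...,1]-s['position'][1])<.06)
    P=X[br]
    if len(P)>50: # sphere fit to the ball
        P=P[P[:,2]<P[:,2].min()+.03]; A=np.c_[2*P,np.ones(len(P))]; q=np.linalg.lstsq(A,(P**2).sum(1),rcond=None)[0]
        print(n,'ball',len(P),q[:3].round(4),np.sqrt(q[3]+q[:3]@q[:3]).round(4),'min z',P[:,2].min())
E
```

```text
13.6333 [ 0.52979833 -0.10941748  0.18641381] 68.64276051521301 0.018090849589383732
wrist ring 1077 ((0.4873213469982147, -0.16437241435050964), 0.02701006457209587) (0.48729243874549866, -0.1644139289855957)
wrist ball 2668 [ 0.5263 -0.1085  0.1485] 0.0235 min z 0.1420181849725044
scene ball 149 [ 0.5289 -0.1059  0.1461] 0.0231 min z 0.1339891731291144
side ring 49 ((0.48763811588287354, -0.16601234674453735), 0.028475049883127213) (0.4875396490097046, -0.16707439720630646)
side ball 122 [ 0.527  -0.1111  0.1451] 0.0232 min z 0.12993179151534795
```

View pics/x_scene.png

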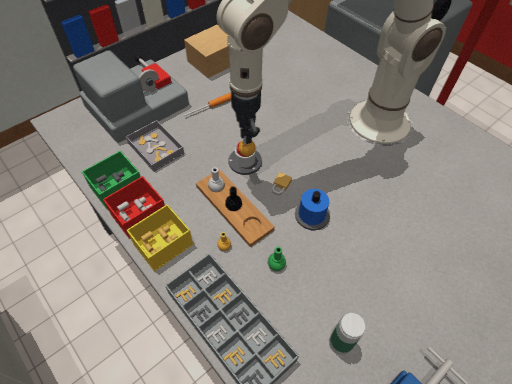

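Scene view: knob held upright at (247,148), cap on the post at (314,207), and the other knobs undisturbed. Ring minus ball is (-0.039,-0.056). Aligning, then down to just above contact (TCP ≈0.13).

Request:
{"method": "servo_tool", "body": {
  "deltas": [
    [0,-0.3,-0.4,0,0],
    [0,-0.4,-0.6,0,0],
    [0,-0.4,-0.5,0,0],
    [0,-0.2,-0.3,0,0],
    [0,0,-0.06,0,0],
    [0,0,0,-0.3,0],
    [0,0,0,-0.5,0],
    [0,0,0,-0.5,0],
    [0,0,0,-0.3,0],
    [0,0,0,0,0]
  ]
}}

```text
time_s: 14.62
position: [0.4892, -0.165, 0.1363]
tool_rot: [-0.484, -3.1, -0.002]
contact_force: [-0.3, 0.8, -2.3]
opening: 0.0186
grip_force: 68.7
```

```bash
python3 - <<'E'
from h import *
s=read_state(); print(s['time_s'],s['position'],s['contact_force'],s['grip_force'])
E
```

```text
14.6167 [ 0.48917113 -0.16504833  0.13628975] [-0.25012401  0.78113376 -2.31572259] 68.72859835624695
```

Request:
{"method": "servo_tool", "body": {
  "deltas": [
    [0,0.04,0,-0.1,0],
    [0,0,0,-0.1,0],
    [0,0,0,-0.1,0],
    [0,0,0,-0.1,0],
    [0,0,0,-0.1,0],
    [0,0,0,-0.1,0],
    [0,0,0,0,0],
    [0,0,0,0,0],
    [0,0,0,0,0],
    [0,0,0,0,0]
  ]
}}

```text
time_s: 15.45
position: [0.4911, -0.1662, 0.1209]
tool_rot: [-0.487, -3.103, -0.001]
contact_force: [-2.0, 4.0, 4.5]
opening: 0.0183
grip_force: 69.5
```

```bash
cat > m.py <<'E'
from h import *
s=read_state(); print(s['time_s'],s['position'],s['contact_force'],s['grip_force'])
for n in('wrist','scene','side'):
    p,d,c=snap(n); X=cloud(d,c); save('y_%s_%.0f.png'%(n,s['time_s']),p)
    h=cv2.cvtColor(p,cv2.COLOR_RGB2HSV); r=np.hypot(X[...,0]-.4885,X[...,1]+.165)
    red=((h[...,0]<6)|(h[...,0]>174))&(h[...,1]>150)&(d>0)&(r<.035)
    if red.sum()>10: print(n,'ring z pct',red.sum(),np.percentile(X[red][:,2],[5,50,95]).round(4))
    br=(h[...,0]>12)&(h[...,0]<32)&(h[...,1]>120)&(d>0)&(X[...,2]>.055)&(r<.04)
    P=X[br]
    if len(P)>50:
        P=P[P[:,2]<P[:,2].min()+.03]; A=np.c_[2*P,np.ones(len(P))]; q=np.linalg.lstsq(A,(P**2).sum(1),rcond=None)[0]
        print(n,'ball',len(P),q[:3].round(4),np.sqrt(q[3]+q[:3]@q[:3]).round(4))
    w=(d>0)&(h[...,1]<60)&(abs(X[...,2]-.058)<.008)&(r<.036)&(r>.027)
    if w.sum()>10: print(n,'collar z',np.percentile(X[w][:,2],[5,50,95]).round(4),w.sum())
E
python3 m.py
```

```text
15.45 [ 0.49110615 -0.16623959  0.12089953] [-2.04175124  4.01905723  4.45038267] 69.45618867874146
wrist ring z pct 803 [0.0527 0.0687 0.0703]
wrist ball 1862 [ 0.4878 -0.1652  0.0806] 0.0246
wrist collar z [0.0541 0.0584 0.0595] 1204
scene ring z pct 60 [0.0583 0.0653 0.0699]
scene ball 113 [ 0.4901 -0.1625  0.0803] 0.0228
scene collar z [0.052  0.0559 0.0589] 61
side ring z pct 51 [0.0577 0.0647 0.0684]
side ball 129 [ 0.4884 -0.1685  0.0797] 0.0222
side collar z [0.0511 0.0552 0.0589] 66
```

Seated with ring travel ≈5 mm; side force is small. Pressing about 11 mm more.

Request:
{"method": "servo_tool", "body": {
  "deltas": [
    [0,-0.02,0.04,-0.08,0],
    [0,0,0,-0.08,0],
    [0,0,0,-0.08,0],
    [0,0,0,-0.08,0],
    [0,0,0,-0.06,0],
    [0,0,0,0,0],
    [0,0,0,0,0],
    [0,0,0,0,0],
    [0,0,0,0,0],
    [0,0,0,0,0]
  ]
}}

```text
time_s: 16.43
position: [0.491, -0.1658, 0.1102]
tool_rot: [0.488, 3.103, -0.0]
contact_force: [-3.7, 4.5, 9.2]
opening: 0.0186
grip_force: 69.6
```

```bash
python3 m.py
```

```text
16.4333 [ 0.4909848  -0.16584121  0.11020018] [-3.70755117  4.519329    9.19549444] 69.63036060333252
wrist ring z pct 619 [0.0519 0.0589 0.0601]
wrist ball 1796 [ 0.4877 -0.165   0.0697] 0.0248
wrist collar z [0.054  0.0584 0.0595] 1492
scene ring z pct 28 [0.0538 0.057  0.0601]
scene ball 128 [ 0.4897 -0.1625  0.0704] 0.0228
scene collar z [0.0513 0.0558 0.0603] 66
side ring z pct 17 [0.0554 0.059  0.0618]
side ball 128 [ 0.4896 -0.1684  0.0695] 0.0218
side collar z [0.0504 0.0558 0.0598] 64
```

Request:
{"method": "servo_tool", "body": {
  "deltas": [
    [0,-0.03,0.03,-0.03,0],
    [0,0,0,0,0],
    [0,0,0,0,0],
    [0,0,0,0,0],
    [0,0,0,0,0],
    [0,0,0,0,0],
    [0,0,0,0,0],
    [0,0,0,0,0],
    [0,0,0,0,0],
    [0,0,0,0,0]
  ]
}}

```text
time_s: 17.42
position: [0.4908, -0.1657, 0.1097]
tool_rot: [0.488, 3.101, -0.001]
contact_force: [-2.9, 1.2, 9.7]
opening: 0.0183
grip_force: 70.1
```

```bash
python3 m.py; cp pics/y_wrist_17.png pics/fin.png
```

```text
17.4167 [ 0.4907783  -0.16569455  0.10967384] [-2.94296732  1.2486543   9.67454145] 70.06242513656616
wrist ring z pct 612 [0.0517 0.0584 0.0597]
wrist ball 2018 [ 0.4877 -0.1649  0.0692] 0.0248
wrist collar z [0.0535 0.0583 0.0595] 1515
scene ring z pct 26 [0.0543 0.0579 0.0596]
scene ball 143 [ 0.4904 -0.1621  0.0701] 0.0226
scene collar z [0.0515 0.056  0.0595] 65
side ring z pct 16 [0.0542 0.0563 0.0594]
side ball 123 [ 0.4871 -0.1668  0.0679] 0.0238
side collar z [0.0511 0.0549 0.0583] 63
```

View pics/fin.png

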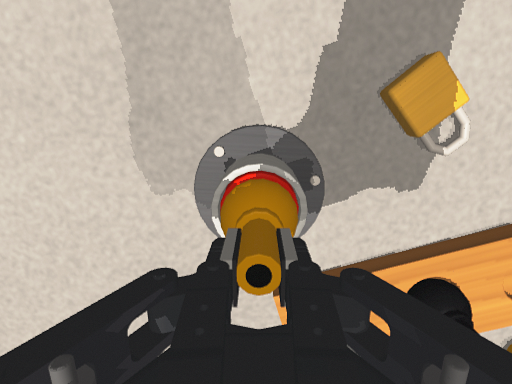

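The wrist view shows the ball centred in the red ring at (258,195). The ring's top is level with the collar, 0.0584 against 0.0583. Handing in.

```bash
python3 -c "
from rig import manip; print(manip.finish_job())"
```

```text
the job is handed in; nothing more can be done
None
```

I handed the job in at about 17.5 s, with the cap parked on the post and let go, and the brass knob held upright in the red ring, pressed level with the collar to within about 1 mm; the hand-in returned no verdict.

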